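Snap the battery cover onto the bench tester

ROBOT

A 6-joint arm with a two-finger parallel gripper is mounted at the origin on the work surface. World frame = base frame: x ahead of the robot, y to its left, z up, the work surface at z = 0. Lengths are in m, angles in degrees, forces in N, time in s.
With the tool pointing down it reaches from about 0.3 to 0.875 m from the base axis. Payload 6.4 kg.
Tool frame: the origin (TCP) lies midway between the tips of the shut fingers; the grasp point (between the pads) lies manip.grip_depth behind it (manip.grip_depth is the distance from the TCP to the grasp point, in m); z points along the fingers, x is the direction in which the jaws open and shut, and the axes are right-handed (so a half turn about z gives the same grasp; the last joint's range is limited). The gripper opens to 88 mm and grips with 3 to 60 N. Pads are 18 mm wide; open, the fingers measure 123 mm over their backs; the gripper's body (75 mm by 187 mm) begins 45 mm behind the grasp point.
Start: joints at [58.539, 10.359, 92.074, -0, 77.567, -11.82], TCP at [0.193, 0.542, 0.239] pointing down, gripper open.
Joint ranges: [-171.53, 171.53], [-51.25, 118.39], [17.06, 147.69], [-65.23, 245.23], [0, 150.52], [-178.68, 178.68]. Speed limits (degrees/s): [147.25, 147.25, 172.46, 180, 180, 180].

INTERFACE

Orientations are given as [roll, pitch, yaw] about the fixed x, y, z axes, in that order (R = Rz(yaw) Ry(pitch) Rx(roll)).
In Python, from station import manip gives the robot as it stands. The module is installed in compiled form; this text tells all that it offers.
- The arm moves only by the tool jog_arm, never from a script. Its argument "commands" is text: rows parted by semicolons, each of 6 numbers parted by spaces: the shift along the world's x, y, z in mm, then the turn, a rotation vector about the world's x, y, z in rad. A call has 1 to 12 rows; each row is the pose to reach, as a shift and turn from the pose commanded when the call began; what a row does not reach only later rows make up. A row lasts 1/8 s, in which the tool goes at most 62.5 mm and 10.7 degrees, less where a joint would pass 70% of its speed; a pose out of reach is approached as far as the arm can. A call with a gripper value outside its range is refused whole. "claw" is the finger opening in mm, from 0 to 88.1, set as the call begins (left out, the last holds). The fingers move at their own pace and stop on an object; "squeeze" is the grip in N (left out, the last holds). Time passes only in rows, so rows that repeat a pose let the fingers close. It gives the time, the measured TCP pose, the force and the opening at its end, in the units of the state.
- manip.get_obs(): the state, without advancing time (a new reading comes with each control period).
- manip.grab_frame(name): name is "scene" or "top"; returns (picture, depth): 420x560x3 uint8, blue, green, red; 420x560 float32, m along the optical axis (not along the pixel's ray), 0 where there is no reading.
- manip.camera_params(name): a dict with "fx", "fy", "cx", "cy" (pixels), "rvec" (rotation vector, rad) and "tvec" (3), from world to camera coordinates, as OpenCV has them. Camera axes: x right, y down, z forward; pixel columns grow to the right and rows downward; lengths in m; the calibration is good to about 2 mm. A picture is of the moment at which its call begins. camera_params takes no time and is no camera call.
- manip.sign_off(): hands the job in, once; it reports no verdict.
The state is a dict: "time": time; "joint_pos": joint angles; "dq": joint speeds; "effort": joint torques, N m; "ee_pos": TCP position; "eef_rot": TCP orientation; "wrist_force": force on the tool from outside, world axes, zero at the start; "ft_torque": the same for the moment, N m; "width": finger opening in m.
Only numpy, scipy, OpenCV 4.12 (cv2) and the standard library are available. Lean on these libraries where they do the work, as an engineer would, in place of code of your own. Each camera call takes 0.05 s, during which the arm holds its last target.

TASK

Take the larger of the two grey covers out of the green rack, lay it flat on the gridded work pad with its raised side up and let go of it. Then take it again by its two long sides, set it over the open battery compartment of the bench tester and press it down corner by corner until every clip has clicked and the cover is fully home all round. Leave the smaller cover and the other bench things where they are.

Things in the scene. Friction and masses are not known exactly. Their poses are not given: they have to be found in the camera images.
- cover: Rigid grey plastic cover, 0.06 kg: flange 60 (x) x 100 (y) x 4 mm with rounded ends, raised crown 60 x 80 mm on it, 12 mm thick in all. Origin: centre of the flat underside; z out of the raised, ribbed side. Starts standing on a long edge in one of the rack's slots, y level, its -x edge on top (60 mm over the slot floor), raised side facing the rack's +x, away from the robot.
- corner0 (a point): Point on the cover's underside at x, y = +18, +48 mm in the cover's frame: the place over one clip. In the seat's frame its z is about 8 mm when the cover merely rests on the clips and 0 to 1 mm when this corner is home.
- corner1 (a point): Point on the cover's underside at x, y = +18, -48 mm in the cover's frame: the place over one clip. In the seat's frame its z is about 8 mm when the cover merely rests on the clips and 0 to 1 mm when this corner is home.
- corner2 (a point): Point on the cover's underside at x, y = -18, -48 mm in the cover's frame: the place over one clip. In the seat's frame its z is about 8 mm when the cover merely rests on the clips and 0 to 1 mm when this corner is home.
- corner3 (a point): Point on the cover's underside at x, y = -18, +48 mm in the cover's frame: the place over one clip. In the seat's frame its z is about 8 mm when the cover merely rests on the clips and 0 to 1 mm when this corner is home.
- small_cover: The smaller cover, same shape and colour, 44 x 76 x 12 mm, standing in the rack's other slot; to be left there. Origin and axes as for the large one.
- rack: Green painted rack, fixed: base plate 150 (x) x 120 (y) x 6 mm with two slots along y at x = -42 and +42 mm, each 16 mm wide between two rails 4 mm thick whose tops are 24 mm over the bench. Origin: centre of the underside, z up. Slot floors 6 mm over the bench. Which cover is in which slot varies.
- pad: Pale gridded work pad, fixed, 130 (x) x 160 (y) mm, 3 mm thick; origin: centre of the underside, z up. Lies between rack and tester.
- tester: Bench tester lying on its face, fixed: white case 130 (x) x 190 (y) x 45 mm with an open compartment 44 x 78 mm holding two cells in its upper side. Origin: centre of the underside, z up. Rubber feet 4 mm high at the corners of the upper side. The tester may be on the robot's left and the rack on its right, or the other way.
- seat (a point): Centre of the compartment's mouth, level with the rim the cover seats on, 45 mm over the bench; axes as the tester: y along compartment and cover, which fits either way round. Laid on, the cover's underside rests on the clips 8 mm above this point; home, it is level with it and its top 12 mm above. A corner pressed home stays down; the opposite ones may rise until pressed.
- jar: Small amber jar, 42 mm wide, 55 mm high, standing; origin at the centre of its foot. Bystander.
- loupe: Black eye loupe, 38 mm wide, 30 mm high, standing; origin at the centre of its foot. Bystander.
- screwdriver: Screwdriver 130 mm long lying on the bench; origin under its middle, x towards its tip. Bystander.
- guide (a point): Top of one of four side guides, seat frame x, y = 31.5, 41 mm (others mirrored), each 12 mm long in y; end stops likewise at y = +-51.5, x = 0. All are flared at the top, 12 mm high over the rim, and leave the cover 1.5 mm of play each side, 4 mm at their mouths. The middle 70 mm of the cover's long sides is free for fingers.
- hook (a point): Tip of one of four black sprung clips, seat frame x, y, z = 18, 47, 5 mm (others mirrored): inward hooks with slanted tops, 13 mm high over the rim. Each yields outward along y and snaps over the flange's end when that corner is pushed down with about 8 to 15 N. Pressing the crown 14 mm (x) and 32 mm (y) from the cover's centre loads mostly that corner's clip.
Not all that is in view belongs to the job. Leave any pink or turquoise look-alike of the pad alone.

How it is judged:
By the outcome, as a careful person would: the job done as asked, in the order asked, and still so for the second after the job is handed in, with the robot touching nothing.
It also fails if it takes over 67 s, if anything falls off the work surface, if the arm or the gripper's body presses on something with over 40 N, if the wrist force passes 120 N, or if a joint passes its speed limit or range.

## Working session

There is one attempt and no reset: what is moved stays moved. The work goes in short steps, Python scripts to look and compute and a tool call to move; the robot and the scene stay as the last step left them, time stands still between calls to the robot, and variables do not carry over. Pictures are saved under pics/ and viewed, and the job is handed in when it is done.

Besides the shell and the picture viewer there is one more tool, called as name(argument=value, ...), one argument or row to a line, values as JSON. jog_arm: Moves the arm, as the interface text tells. Its arguments: {"type":"object","properties":{"commands":{"type":"string"},"claw":{"type":"number"},"squeeze":{"type":"number"}},"required":["commands"]}

```bash
mkdir -p pics; ls; cat > h.py <<'E'
import numpy as np,cv2
from station import manip
def cam(n):
    p=manip.camera_params(n);K=np.array([[p['fx'],0,p['cx']],[0,p['fy'],p['cy']],[0,0,1.]])
    R=cv2.Rodrigues(np.array(p['rvec'],float))[0];t=np.array(p['tvec'],float).ravel();return K,R,t
def ray(n,u,v):
    K,R,t=cam(n);d=R.T@np.linalg.inv(K)@np.array([u,v,1.]);return -R.T@t,d
def onz(n,u,v,z):
    c,d=ray(n,u,v);return c+d*(z-c[2])/d[2]
def proj(n,P):
    K,R,t=cam(n);q=K@(R@np.asarray(P,float)+t);return q[:2]/q[2]
def cloud(n,dep):
    K,R,t=cam(n);h,w=dep.shape;v,u=np.mgrid[:h,:w]
    P=np.stack([(u-K[0,2])/K[0,0]*dep,(v-K[1,2])/K[1,1]*dep,dep],-1)
    P=(P-t)@R;P[dep==0]=np.nan;return P
E
python3 - <<'E'
from h import *
for n in('scene','top'):
    im,d=manip.grab_frame(n);cv2.imwrite(f'pics/{n}0.png',im);np.save(n+'0.npy',d)
    K,R,t=cam(n);print(n,-R.T@t,R[2],K[0,0])
print(manip.get_obs(), manip.grip_depth)
E
```

```text
pics
scene [1.16158928 0.15988485 1.03020979] [-0.55905837 -0.12561612 -0.8195574 ] 484.808903201875
top [0.42877546 0.02712114 1.23419166] [ 0.08096468 -0.00646727 -0.99669599] 429.8897007440903
{'time': 0.1, 'joint_pos': array([ 5.85384867e+01,  1.03948901e+01,  9.21215293e+01, -1.66609345e-03,
        7.75657783e+01, -1.18189464e+01]), 'dq': array([-0.03468184, -0.11522397, -0.03647694, -0.12736471,  0.06635587,
       -0.07846213]), 'effort': array([ 6.00281073e-04, -4.34825277e+01, -3.42698157e+01,  7.04016164e-02,
        3.40262242e-02, -2.78475943e-05]), 'ee_pos': array([0.19303591, 0.54116712, 0.23796427]), 'eef_rot': array([-1.79984756e+02,  8.07882595e-02,  7.03578038e+01]), 'wrist_force': array([-0.04176326,  0.61101771, -0.03264251]), 'ft_torque': array([-0.0358492 , -0.04519263, -0.02206219]), 'width': 0.08793427311813407} 0.0187
```

View pics/scene0.png

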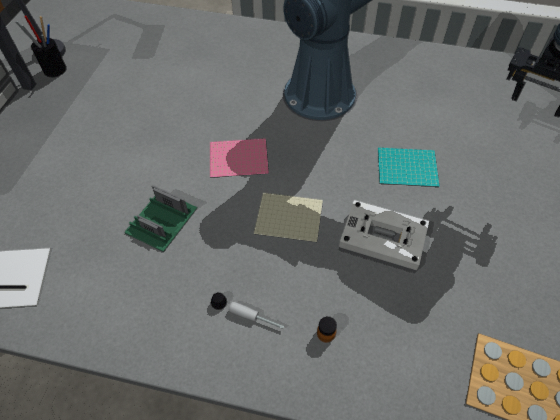

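View pics/top0.png

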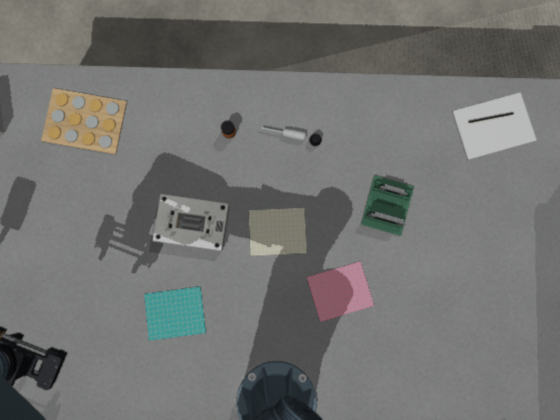

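The scene picture shows the rack at (160,222), the pad at (290,217) and the tester at (385,235). The top picture has the rack at (387,204), the pad at (278,232) and the tester at (190,222). Candidates for the cover are the grey plates in the rack: top (386,216), nearer the robot, and top (395,188). The pink (340,291) and turquoise (175,313) mats are decoys. Next, close crops.

```bash
python3 - <<'E'
from h import *
a=cv2.imread('pics/scene0.png');b=cv2.imread('pics/top0.png')
c1=cv2.resize(a[170:260,110:210],(400,360),interpolation=cv2.INTER_CUBIC)
c2=cv2.resize(b[165:245,350:425],(375,400),interpolation=cv2.INTER_CUBIC)
o=np.zeros((600,800,3),np.uint8);o[:360,:400]=c1;o[:400,410:785]=c2
o[:]=np.clip(o*1.5,0,255);cv2.imwrite('pics/crop_rack.png',o)
c1=cv2.resize(a[190:280,330:440],(440,360),interpolation=cv2.INTER_CUBIC)
c2=cv2.resize(b[180:260,145:235],(360,320),interpolation=cv2.INTER_CUBIC)
o=np.zeros((600,800,3),np.uint8);o[:360,:440]=c1;o[:320,440:800]=c2
o[:]=np.clip(o*1.2,0,255);cv2.imwrite('pics/crop_tester.png',o)
d=np.load('top0.npy');P=cloud('top',d);d2=np.load('scene0.npy');P2=cloud('scene',d2)
for n,Q,(r0,r1,c0,c1) in(('top',P,(165,245,350,425)),('scene',P2,(170,260,110,210))):
    q=Q[r0:r1,c0:c1].reshape(-1,3)
    print(n,'bench z',np.nanmedian(Q[300:,:][...,2]) )
    for lo,hi in((.003,.012),(.018,.03),(.04,.053),(.053,.08)):
        m=(q[:,2]>lo)&(q[:,2]<hi);print(lo,hi,m.sum(),np.round(np.nanmedian(q[m],0),4) if m.any() else '',np.round(np.nanmin(q[m],0),4) if m.any() else'',np.round(np.nanmax(q[m],0),4)if m.any() else '')
E
```

```text
top bench z -3.8061809478491765e-05
0.003 0.012 1597 [ 0.5588 -0.3033  0.0055] [ 0.4431 -0.4136  0.003 ] [ 0.6766 -0.1987  0.0117]
0.018 0.03 235 [ 0.5815 -0.301   0.0232] [ 0.4936 -0.3731  0.018 ] [ 0.6235 -0.2399  0.0299]
0.04 0.053 133 [ 0.5979 -0.3084  0.0483] [ 0.5007 -0.3472  0.0407] [ 0.6119 -0.2442  0.053 ]
0.053 0.08 165 [ 0.5177 -0.2925  0.0647] [ 0.5021 -0.3391  0.0539] [ 0.5943 -0.2448  0.0725]
scene bench z -0.000746252711608549
0.003 0.012 1470 [ 0.5648 -0.3002  0.0052] [ 0.3918 -0.492   0.003 ] [ 0.6886 -0.1598  0.0119]
0.018 0.03 334 [ 0.5743 -0.2962  0.023 ] [ 0.5128 -0.3717  0.018 ] [ 0.6244 -0.2389  0.0299]
0.04 0.053 241 [ 0.5958 -0.3029  0.0481] [ 0.5128 -0.3463  0.0401] [ 0.6127 -0.2427  0.053 ]
0.053 0.08 217 [ 0.5207 -0.2913  0.064 ] [ 0.4993 -0.339   0.053 ] [ 0.5334 -0.2432  0.0708]
```

View pics/crop_rack.png

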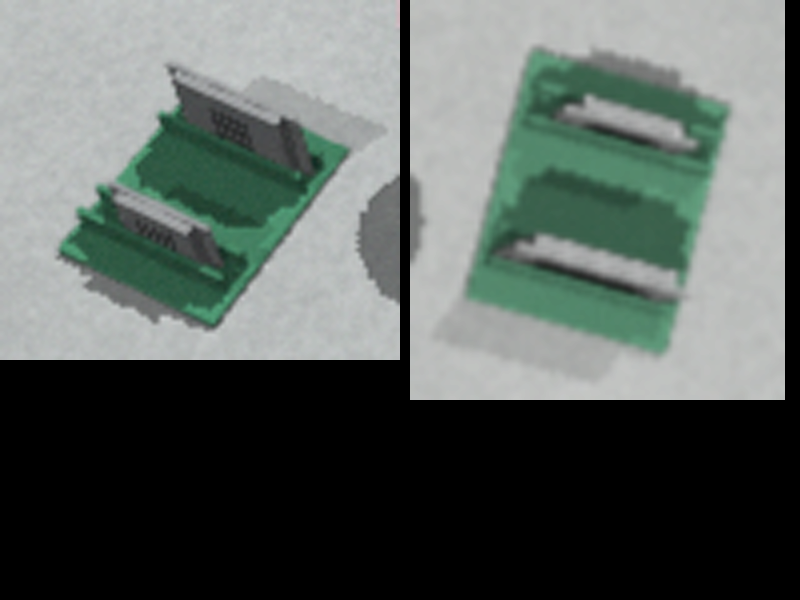

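View pics/crop_tester.png

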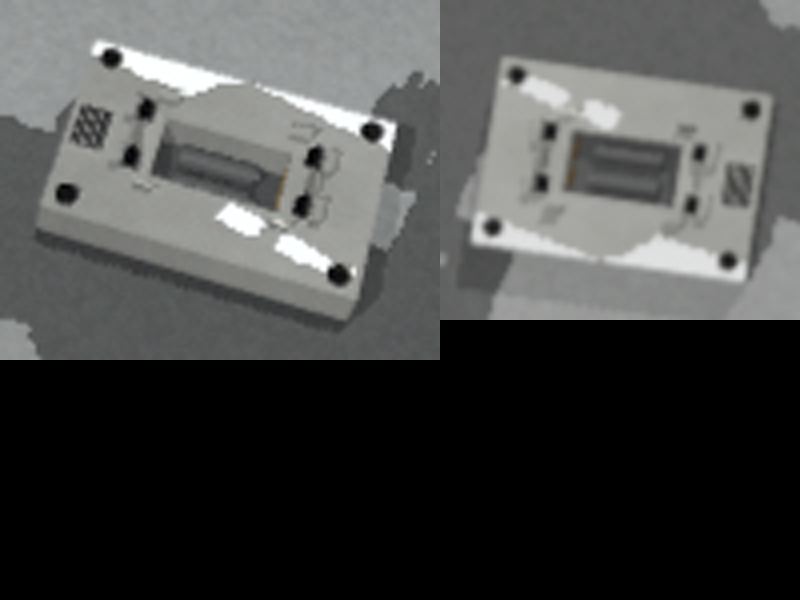

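The larger cover is the one in the slot nearer the robot: top (386,216), scene (170,200). It is longer and taller (z about 0.066) than the far one (z about 0.050). Now I'll measure the rack, cover, tester and pad with masks and rays from both views.

```bash
cat > m.py <<'E'
from h import *
ims={n:cv2.imread(f'pics/{n}0.png') for n in('scene','top')}
box={'scene':(110,170,210,260),'top':(350,165,425,245)}
def tri(a,b):
    c1,d1=ray('scene',*a);c2,d2=ray('top',*b);A=np.stack([d1,-d2],1);s=np.linalg.lstsq(A,c2-c1,rcond=None)[0]
    p,q=c1+d1*s[0],c2+d2*s[1];return (p+q)/2,np.linalg.norm(p-q)
def rect(n,mask,z):
    v,u=np.nonzero(mask);P=np.array([onz(n,a,b,z)[:2] for a,b in zip(u,v)]);r=cv2.minAreaRect((P*1000).astype(np.float32));return r
E
python3 - <<'E'
from m import *
for n in ims:
    im=ims[n];x0,y0,x1,y1=box[n]
    hsv=cv2.cvtColor(im,cv2.COLOR_BGR2HSV);f=im.astype(int)
    roi=np.zeros(im.shape[:2],bool);roi[y0:y1,x0:x1]=1
    g=(hsv[...,1]>100)&(hsv[...,0]>55)&(hsv[...,0]<90)&roi
    P=cloud(n,np.load(n+'0.npy'))
    print(n,'rack',rect(n,g,.006))
    hull=cv2.convexHull(np.argwhere(g)[:,::-1].astype(np.int32));hm=np.zeros(g.shape,np.uint8);cv2.fillConvexPoly(hm,hull,1)
    for nm,lo,hi in(('big',.056,.075),('small',.044,.054)):
        m=roi&(P[...,2]>lo)&(P[...,2]<hi)&(hsv[...,1]<90)&(hsv[...,2]>90)
        nl,lab,st,ce=cv2.connectedComponentsWithStats(m.astype(np.uint8),connectivity=8)
        for i in range(1,nl):
            if st[i,4]>25:
                print(n,nm,ce[i],st[i],'rect',rect(n,lab==i,.066 if nm=='big' else .05), np.nanmedian(P[lab==i],0))
E
```

```text
scene rack ((558.5221557617188, -308.26025390625), (124.66690826416016, 147.6266326904297), 75.50003051757812)
scene big [166.79508197 193.21311475] [152 185  33  16 122] rect ((517.588134765625, -292.7005310058594), (96.42757415771484, 11.181985855102539), 75.54109191894531) [ 0.51726272 -0.29271632  0.06530493]
scene small [148.44565217 221.86956522] [137 215  25  13  92] rect ((598.65673828125, -313.62164306640625), (71.23873138427734, 10.510003089904785), 74.27935028076172) [ 0.59896376 -0.31163606  0.04953332]
top rack ((558.2685546875, -306.5474853515625), (108.3511962890625, 137.21629333496094), 75.67216491699219)
top big [388.72519084 217.22900763] [372 212  34  12 131] rect ((517.2526245117188, -294.6984558105469), (93.03961181640625, 12.100773811340332), 75.500244140625) [ 0.5178152  -0.29520635  0.06520218]
top small [393.84883721 188.47674419] [381 184  26  10  86] rect ((599.1705932617188, -312.57073974609375), (71.97972106933594, 11.625993728637695), 74.98512268066406) [ 0.59997162 -0.31283054  0.04893479]
```

```bash
python3 - <<'E'
from m import *
# dark blobs on tester + pad
tb={'scene':(330,190,440,280),'top':(145,185,235,260)}
for n in ims:
    im=ims[n];x0,y0,x1,y1=tb[n];hsv=cv2.cvtColor(im,cv2.COLOR_BGR2HSV)
    roi=np.zeros(im.shape[:2],bool);roi[y0:y1,x0:x1]=1
    P=cloud(n,np.load(n+'0.npy'))
    m=roi&(hsv[...,2]<48)&(P[...,2]>.03)
    nl,lab,st,ce=cv2.connectedComponentsWithStats(m.astype(np.uint8),connectivity=8)
    for i in range(1,nl):
        if st[i,4]>=4: print(n,'dark',ce[i].round(1),st[i,4],onz(n,*ce[i],.056)[:2].round(4),np.nanmedian(P[lab==i],0).round(4))
    top=roi&(P[...,2]>.038)&(P[...,2]<.06)
    print(n,'case',rect(n,top,.045))
    comp=roi&(P[...,2]>.015)&(P[...,2]<.041);comp=cv2.morphologyEx(comp.astype(np.uint8),cv2.MORPH_OPEN,np.ones((3,3)))
    nl,lab,st,ce=cv2.connectedComponentsWithStats(comp)
    for i in range(1,nl):
        if st[i,4]>100: print(n,'comp',st[i],rect(n,lab==i,.045))
    pm=(hsv[...,0]>18)&(hsv[...,0]<36)&(hsv[...,1]>40)
    pb={'scene':(245,185,335,250),'top':(240,200,315,262)}[n]
    r2=np.zeros_like(roi);r2[pb[1]:pb[3],pb[0]:pb[2]]=1
    print(n,'pad',(pm&r2).sum(),rect(n,pm&r2,.003),np.nanmedian(P[pm&r2],0))
E
```

```text
scene dark [357.3 204.2] 12 [0.4374 0.175 ] [0.4323 0.1748 0.0494]
scene dark [366.1 216.9] 14 [0.4704 0.2012] [0.4698 0.2011 0.0555]
scene dark [422.4 222.4] 13 [0.4559 0.3358] [0.4502 0.3364 0.0488]
scene dark [362.4 228.6] 14 [0.506  0.1968] [0.5041 0.197  0.0533]
scene dark [407.9 229.2] 15 [0.4834 0.3034] [0.482  0.3038 0.0537]
scene dark [346. 238.] 21 [0.541  0.1628] [0.5358 0.1628 0.0484]
scene dark [404.9 241.2] 15 [0.5188 0.2993] [0.5181 0.2995 0.0533]
scene dark [413.9 258.3] 18 [0.5604 0.3233] [0.5561 0.3246 0.0484]Traceback (most recent call last):
  File "<stdin>", line 13, in <module>
  File "m.py", line 8, in rect
    v,u=np.nonzero(mask);P=np.array([onz(n,a,b,z)[:2] for a,b in zip(u,v)]);r=cv2.minAreaRect((P*1000).astype(np.float32));return r
                                     ~~~^^^^^^^^^
  File "h.py", line 9, in onz
    c,d=ray(n,u,v);return c+d*(z-c[2])/d[2]
        ~~~^^^^^^^
  File "h.py", line 7, in ray
    K,R,t=cam(n);d=R.T@np.linalg.inv(K)@np.array([u,v,1.]);return -R.T@t,d
          ~~~^^^
  File "h.py", line 4, in cam
    p=manip.camera_params(n);K=np.array([[p['fx'],0,p['cx']],[0,p['fy'],p['cy']],[0,0,1.]])
ValueError: time passes only in moves, steps and waits
```

```bash
python3 - <<'E'
s=open('h.py').read()
s=s.replace("def cam(n):\n","_C={}\ndef cam(n):\n    if n not in _C:_C[n]=_cam(n)\n    return _C[n]\ndef _cam(n):\n")
open('h.py','w').write(s)
E
python3 - <<'E'
from m import *
print('cover top tri',tri((166.8,193.2),(388.7,217.2)),'small',tri((148.4,221.9),(393.85,188.5)))
tb={'scene':(330,190,440,280),'top':(145,185,235,260)}
for n in ims:
    im=ims[n];x0,y0,x1,y1=tb[n];hsv=cv2.cvtColor(im,cv2.COLOR_BGR2HSV)
    roi=np.zeros(im.shape[:2],bool);roi[y0:y1,x0:x1]=1
    P=cloud(n,np.load(n+'0.npy'))
    m=roi&(hsv[...,2]<(48 if n=='scene' else 60))&(P[...,2]>.03)
    nl,lab,st,ce=cv2.connectedComponentsWithStats(m.astype(np.uint8),connectivity=8)
    for i in range(1,nl):
        if st[i,4]>=4: print(n,'dark',ce[i].round(1),st[i,4],onz(n,*ce[i],.056)[:2].round(4),np.nanmedian(P[lab==i],0).round(4))
    top=roi&(P[...,2]>.038)&(P[...,2]<.06)
    print(n,'case',rect(n,top,.045))
    comp=roi&(P[...,2]>.015)&(P[...,2]<.041);comp=cv2.morphologyEx(comp.astype(np.uint8),cv2.MORPH_OPEN,np.ones((3,3)))
    nl,lab,st,ce=cv2.connectedComponentsWithStats(comp)
    for i in range(1,nl):
        if st[i,4]>100: print(n,'comp',st[i],rect(n,lab==i,.045))
    pm=(hsv[...,0]>18)&(hsv[...,0]<36)&(hsv[...,1]>40)
    pb={'scene':(245,185,335,250),'top':(240,200,315,262)}[n]
    r2=np.zeros_like(roi);r2[pb[1]:pb[3],pb[0]:pb[2]]=1
    print(n,'pad',(pm&r2).sum(),rect(n,pm&r2,.003),np.nanmedian(P[pm&r2],0))
E
```

```text
cover top tri (array([ 0.51715006, -0.2936298 ,  0.06564671]), np.float64(0.0016296727146281392)) small (array([ 0.59893181, -0.31248722,  0.04987028]), np.float64(0.0005887458206117824))
scene dark [357.3 204.2] 12 [0.4374 0.175 ] [0.4323 0.1748 0.0494]
scene dark [366.1 216.9] 14 [0.4704 0.2012] [0.4698 0.2011 0.0555]
scene dark [422.4 222.4] 13 [0.4559 0.3358] [0.4502 0.3364 0.0488]
scene dark [362.4 228.6] 14 [0.506  0.1968] [0.5041 0.197  0.0533]
scene dark [407.9 229.2] 15 [0.4834 0.3034] [0.482  0.3038 0.0537]
scene dark [346. 238.] 21 [0.541  0.1628] [0.5358 0.1628 0.0484]
scene dark [404.9 241.2] 15 [0.5188 0.2993] [0.5181 0.2995 0.0533]
scene dark [413.9 258.3] 18 [0.5604 0.3233] [0.5561 0.3246 0.0484]
scene case ((495.12518310546875, 250.74684143066406), (189.80593872070312, 134.9284210205078), 83.3067626953125)
scene comp [368 221  34  21 454] ((493.7980041503906, 250.73727416992188), (77.88124084472656, 41.897300720214844), 84.79740905761719)
scene comp [340 243  78  28 436] ((566.4218139648438, 242.3390655517578), (184.8467559814453, 17.308320999145508), 83.457489013671
[... 751 characters left out ...]
76708984375), 83.38525390625)
top comp [176 213  29  18 430] ((492.6572265625, 250.40809631347656), (77.83611297607422, 44.168235778808594), 83.39741516113281)Traceback (most recent call last):
  File "<stdin>", line 21, in <module>
  File "m.py", line 8, in rect
    v,u=np.nonzero(mask);P=np.array([onz(n,a,b,z)[:2] for a,b in zip(u,v)]);r=cv2.minAreaRect((P*1000).astype(np.float32));return r
                                                                              ~~~~~~~~~~~~~~~^^^^^^^^^^^^^^^^^^^^^^^^^^^^^
cv2.error: OpenCV(4.12.0) /io/opencv/modules/imgproc/src/convhull.cpp:143: error: (-215:Assertion failed) total >= 0 && (depth == CV_32F || depth == CV_32S) in function 'convexHull'
```

Measured results:
- **Cover:** top edge at (0.517, -0.294, 0.0656) against an expected 0.066, spacing to the small cover 83.7 mm against 84, rack yaw -14.5°.
- **Seat:** about (0.493, 0.250), yaw about -6.8°.
- **Pad:** about (0.475, 0.007).

Next I move above the cover.

jog_arm(
  commands="324 -835 0 0 0 -1.482;324 -835 0 0 0 -1.482;324 -835 0 0 0 -1.482;324 -835 0 0 0 -1.482;324 -835 0 0 0 -1.482;324 -835 0 0 0 -1.482;324 -835 0 0 0 -1.482;324 -835 0 0 0 -1.482;324 -835 0 0 0 -1.482;324 -835 0 0 0 -1.482;324 -835 0 0 0 -1.482;324 -835 0 0 0 -1.482",
  claw=44,
  squeeze=20,
)

```text
time: 1.6
ee_pos: [0.4648, -0.1597, 0.2385]
eef_rot: [-180.0, 0.0, -14.6]
wrist_force: [0.8, 0.3, 1.1]
width: 0.0444
```

```bash
python3 - <<'E'
from h import *
o=manip.get_obs();print(o['time'],o['ee_pos'],o['eef_rot'],o['joint_pos'],o['width'])
E
```

```text
1.6 [ 0.46478503 -0.15973727  0.23847644] [-1.79983390e+02  4.06363049e-03 -1.45903757e+01] [-3.28445219e+01 -5.01087036e-01  1.03808880e+02  1.49011667e-02
  7.67012691e+01 -1.82575744e+01] 0.044416281167454975
```

jog_arm(
  commands="52 -134 0 0 0 0;52 -134 0 0 0 0;52 -134 0 0 0 0;52 -134 -100 0 0 0;52 -134 -130 0 0 0;52 -134 -130 0 0 0",
)

```text
time: 2.35
ee_pos: [0.5131, -0.288, 0.1036]
eef_rot: [-179.7, 0.6, -14.5]
wrist_force: [0.4, 0.7, 0.4]
width: 0.0438
```

```bash
python3 - <<'E'
from h import *
o=manip.get_obs();print(o['time'],o['ee_pos'],o['eef_rot'])
out=[]
for n,b in(('scene',(100,120,220,250)),('top',(345,160,430,245))):
    im,d=manip.grab_frame(n);c=im[b[1]:b[3],b[0]:b[2]];out.append(cv2.resize(c,(390,420),interpolation=cv2.INTER_CUBIC))
cv2.imwrite('pics/above.png',np.clip(np.hstack(out)*1.4,0,255).astype(np.uint8))
E
```

```text
2.35 [ 0.51314516 -0.28795915  0.10364729] [-179.69979522    0.58478876  -14.52054714]
```

View pics/above.png

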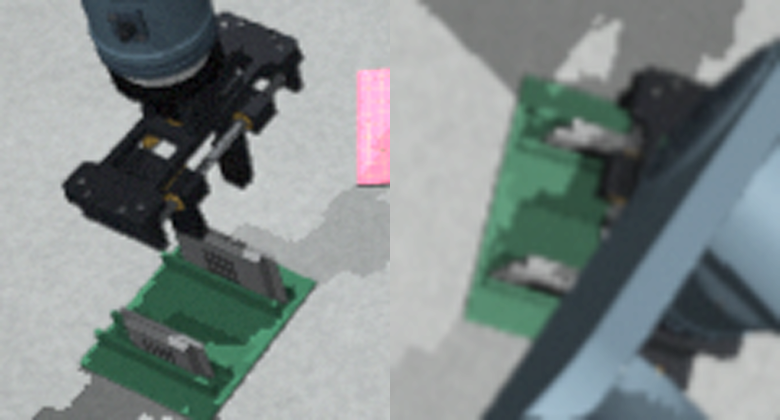

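The scene view shows the open fingers straddling the near (large) cover at about (165,190). The wide side of the body lies along the jaw direction. I descend.

jog_arm(
  commands="0 0 0 0 0 0;0 0 -30 0 0 0;0 0 -62 0 0 0;0 0 -62 0 0 0;0 0 -62 0 0 0",
)

```text
time: 3.08
ee_pos: [0.518, -0.2927, 0.0493]
eef_rot: [179.9, -0.2, -14.5]
wrist_force: [-0.0, 0.1, 0.3]
width: 0.0441
```

jog_arm(
  commands="0 0 -8 0 0 0;0 0 -8 0 0 0;0 0 -8 0 0 0",
)

```text
time: 3.45
ee_pos: [0.5167, -0.2918, 0.039]
eef_rot: [180.0, -0.0, -14.6]
wrist_force: [-0.2, 0.8, -0.0]
width: 0.0441
```

jog_arm(
  commands="0 0 0 0 0 0;0 0 0 0 0 0;0 0 0 0 0 0;0 0 0 0 0 0;0 0 0 0 0 0;0 0 0 0 0 0",
  claw=0,
)

```text
time: 4.2
ee_pos: [0.5165, -0.2916, 0.0386]
eef_rot: [-180.0, 0.0, -14.6]
wrist_force: [0.5, -0.3, 0.1]
width: 0.0115
```

jog_arm(
  commands="0 0 50 0 0 0;0 0 100 0 0 0;0 0 120 0 0 0;-10 50 120 0 0 0.1;-20 100 120 0 0 0.255;-30 150 120 0 0 0.255;-40 200 120 0 0 0.255;-50 250 120 0 0 0.255;-60 299 120 0 0 0.255;-60 299 120 0 0 0.255;-60 299 120 0 0 0.255",
)

```text
time: 5.58
ee_pos: [0.4565, 0.0071, 0.1583]
eef_rot: [180.0, 0.0, 0.1]
wrist_force: [0.6, -0.4, -0.6]
width: 0.0115
```

jog_arm(
  commands="0 0 0 0 -0.18 0;0 0 0 0 -0.36 0;0 0 0 0 -0.54 0;0 0 0 0 -0.75 0;0 0 0 0 -0.75 0;0 0 0 0 -0.75 0;0 0 0 0 -0.75 0",
)

```text
time: 6.45
ee_pos: [0.4573, 0.0062, 0.1594]
eef_rot: [179.9, -43.0, 0.0]
wrist_force: [0.8, -0.3, -0.5]
width: 0.0117
```

```bash
python3 - <<'E'
from h import *
o=manip.get_obs();print(o['time'],o['ee_pos'],o['eef_rot'],o['joint_pos'],o['width'])
out=[]
for n,b in(('scene',(200,100,340,260)),('top',(220,170,340,310))):
    im,d=manip.grab_frame(n);cv2.imwrite(f'pics/{n}1.png',im);c=im[b[1]:b[3],b[0]:b[2]];out.append(cv2.resize(c,(390,420),interpolation=cv2.INTER_CUBIC))
cv2.imwrite('pics/tilt.png',np.clip(np.hstack(out)*1.4,0,255).astype(np.uint8))
# pad centre from first top image
im=cv2.imread('pics/top0.png')
E
```

```text
6.45 [0.45726728 0.00620088 0.15940147] [ 1.79896756e+02 -4.29518778e+01  3.19263178e-02] [-27.1696901  -27.16208799 145.00487538  40.42597992  28.54548019
 -57.41105359] 0.011675282500883124
```

View pics/tilt.png

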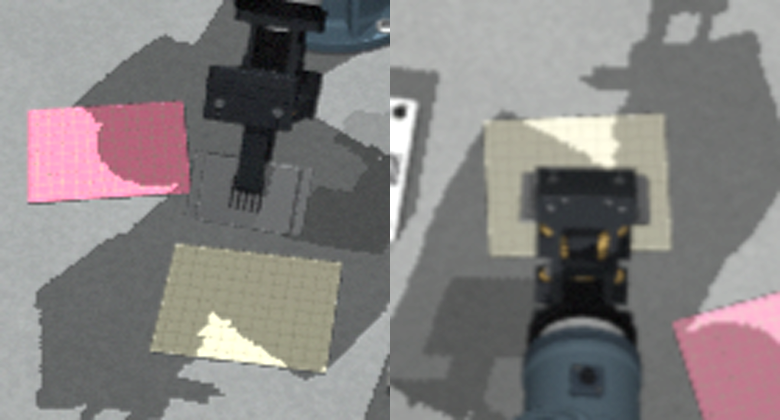

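The cover (scene about (290,172)) is held tilted with its ribbed, raised side up. The pad lies in front of it. I check the pad centre from both views before lowering.

```bash
python3 - <<'E'
from m import *
top=np.array([(485-390,120),(663-390,115),(670-390,248),(490-390,255)])/[3.25,3.0]+[220,170]
sc=np.array([(175,243),(341,263),(326,372),(151,350)])/[390/140,420/160]+[200,100]
T=np.array([onz('top',*p,.003) for p in top]);S=np.array([onz('scene',*p,.003) for p in sc])
print(T.round(3),T.mean(0),S.round(3),S.mean(0))
# match corners
print(tri(sc.mean(0),top.mean(0)))
E
```

```text
[[ 0.532  0.09   0.003]
 [ 0.541 -0.067  0.003]
 [ 0.414 -0.076  0.003]
 [ 0.404  0.082  0.003]] [0.47278546 0.00697581 0.003     ] [[ 0.416 -0.074  0.003]
 [ 0.405  0.084  0.003]
 [ 0.534  0.095  0.003]
 [ 0.545 -0.063  0.003]] [0.47520299 0.01029384 0.003     ]
(array([ 0.4725012 ,  0.0083683 , -0.00422305]), np.float64(0.0029887621197958346))
```

jog_arm(
  commands="20 2 -40 0 0 0;34 2 -80 0 0 0;34 2 -110 0 0 0;34 2 -120 0 0 0;34 2 -120 0 0 0;34 2 -120 0 0 0",
)

```text
time: 7.3
ee_pos: [0.4901, 0.0099, 0.0369]
eef_rot: [-179.9, -42.8, -0.0]
wrist_force: [-0.7, 0.2, -1.8]
width: 0.0114
```

jog_arm(
  commands="0 0 -3 0 0 0;0 0 -6 0 0 0;0 0 -8 0 0 0;0 0 -8 0 0 0",
)

```text
time: 7.8
ee_pos: [0.4908, 0.0093, 0.031]
eef_rot: [179.9, -43.0, 0.1]
wrist_force: [0.6, -0.5, -0.8]
width: 0.0118
```

jog_arm(
  commands="0 0 -1 0 0 0;0 0 -2 0 0 0;0 0 -2 0 0 0",
)

```text
time: 8.18
ee_pos: [0.492, 0.0093, 0.0304]
eef_rot: [180.0, -43.2, 0.1]
wrist_force: [-6.2, 0.2, 14.1]
width: 0.0117
```

jog_arm(
  commands="0 0 1 0 0 0;0 0 1 0 0 0",
)

```text
time: 8.43
ee_pos: [0.4915, 0.0092, 0.0305]
eef_rot: [179.9, -43.1, 0.1]
wrist_force: [-1.0, 0.9, 3.9]
width: 0.0116
```

jog_arm(
  commands="0 0 0 0 0 0;0 0 0 0 0 0;0 0 0 0 0 0;0 0 0 0 0 0",
  claw=32,
)

```text
time: 8.93
ee_pos: [0.4903, 0.0094, 0.0295]
eef_rot: [180.0, -42.9, 0.1]
wrist_force: [-0.6, 0.0, 0.2]
width: 0.0319
```

```bash
python3 - <<'E'
from h import *
o=manip.get_obs();print(o['time'],o['ee_pos'],o['eef_rot'],o['width'],o['wrist_force'])
out=[]
for n,b in(('scene',(230,140,340,250)),('top',(220,170,340,290))):
    im,d=manip.grab_frame(n);cv2.imwrite(f'pics/{n}2.png',im);c=im[b[1]:b[3],b[0]:b[2]];out.append(cv2.resize(c,(390,390),interpolation=cv2.INTER_CUBIC))
cv2.imwrite('pics/rel.png',np.clip(np.hstack(out)*1.4,0,255).astype(np.uint8))
E
```

```text
8.925 [0.490324   0.00942775 0.02947946] [ 1.79955549e+02 -4.29382441e+01  7.15108435e-02] 0.0319263306821928 [-0.60132555  0.0395312   0.22323412]
```

View pics/rel.png

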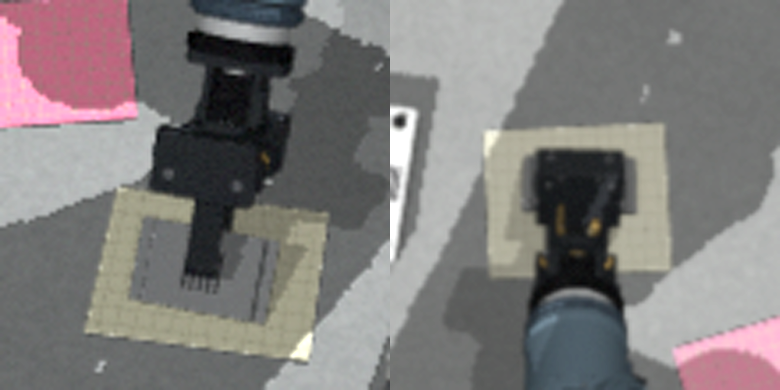

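jog_arm(
  commands="-16 0 17 0 0 0;-32 0 34 0 0 0;-32 0 34 0 0 0;-32 0 34 0 0 0",
)

```text
time: 9.52
ee_pos: [0.4593, 0.009, 0.064]
eef_rot: [179.9, -43.1, 0.0]
wrist_force: [0.7, -0.5, -0.4]
width: 0.032
```

```bash
python3 - <<'E'
from h import *
o=manip.get_obs();print(o['time'],o['ee_pos'],o['eef_rot'],o['joint_pos'],o['wrist_force'])
out=[]
for n,b in(('scene',(230,140,340,250)),('top',(220,170,340,290))):
    im,d=manip.grab_frame(n);cv2.imwrite(f'pics/{n}3.png',im);c=im[b[1]:b[3],b[0]:b[2]];out.append(cv2.resize(c,(390,390),interpolation=cv2.INTER_CUBIC))
cv2.imwrite('pics/rel2.png',np.clip(np.hstack(out)*1.4,0,255).astype(np.uint8))
E
```

```text
9.525 [0.45934569 0.0089831  0.06401395] [ 1.79943522e+02 -4.30606208e+01  2.85729384e-02] [ -26.37123401   -4.04086566  146.23756597   96.72920558   17.74606955
 -116.99094311] [ 0.72943554 -0.54579254 -0.4297292 ]
```

View pics/rel2.png

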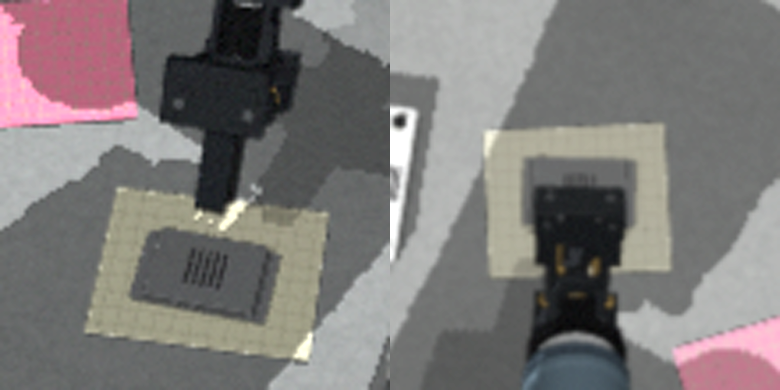

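The cover now lies flat on the pad with its ribs up: scene about (287,215), inside the pad outline. I raise the tool and untilt.

jog_arm(
  commands="10 0 50 0 0 0;20 0 100 0 0 0;30 0 130 0 0.18 0;30 0 130 0 0.36 0;30 0 130 0 0.54 0;30 0 130 0 0.752 0;-60 0 130 0 0.752 0;-60 0 130 0 0.752 0;-60 0 130 0 0.752 0",
  claw=76,
)

```text
time: 10.75
ee_pos: [0.3994, 0.0105, 0.1929]
eef_rot: [-179.8, 0.2, 0.2]
wrist_force: [1.1, -0.1, 0.6]
width: 0.0757
```

```bash
python3 - <<'E'
from h import *
o=manip.get_obs();print(o['time'],o['ee_pos'],o['eef_rot'],o['joint_pos'],o['wrist_force'])
out=[]
for n,b in(('scene',(230,140,340,250)),('top',(220,170,340,290))):
    im,d=manip.grab_frame(n);np.save(n+'4.npy',d);cv2.imwrite(f'pics/{n}4.png',im);c=im[b[1]:b[3],b[0]:b[2]];out.append(cv2.resize(c,(390,390),interpolation=cv2.INTER_CUBIC))
cv2.imwrite('pics/flat.png',np.clip(np.hstack(out)*1.6,0,255).astype(np.uint8))
E
```

```text
10.75 [0.39942764 0.0105055  0.19292718] [-1.79818993e+02  1.56356713e-01  2.24499805e-01] [-15.74703251 -10.58784957 118.51810007   0.13752934  72.26992424
 -16.01339643] [ 1.11471687 -0.13826228  0.55114287]
```

View pics/flat.png

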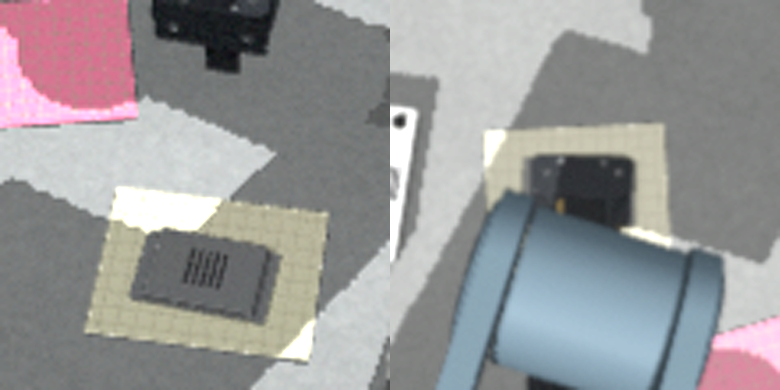

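```bash
python3 - <<'E'
from m import *
im=cv2.imread('pics/scene4.png');P=cloud('scene',np.load('scene4.npy'))
hsv=cv2.cvtColor(im,cv2.COLOR_BGR2HSV)
roi=np.zeros(im.shape[:2],bool);roi[195:245,255:320]=1
m=roi&(P[...,2]>.0115)&(P[...,2]<.03)
m=cv2.morphologyEx(m.astype(np.uint8),cv2.MORPH_OPEN,np.ones((2,2)))
nl,lab,st,ce=cv2.connectedComponentsWithStats(m);i=1+st[1:,4].argmax()
print(st[i],'crown',rect('scene',lab==i,.015),np.nanmedian(P[lab==i],0),np.nanpercentile(P[lab==i][:,2],[5,50,95]))
g=roi&(hsv[...,1]<45);g=cv2.morphologyEx(g.astype(np.uint8),cv2.MORPH_OPEN,np.ones((3,3)))
nl,lab,st,ce=cv2.connectedComponentsWithStats(g);i=1+st[1:,4].argmax();print(st[i],'all',rect('scene',lab==i,.007))
# rib centre in both views: ribs scene crop (206,268), top3 crop (580,180)
s=np.array([206,268])/(390/110)+[230,140];t=np.array([580-390,180])/3.25+[220,170]
print('ribs',onz('scene',*s,.015),onz('top',*t,.015))
b=cv2.imread('pics/top3.png')
print('far edge/corners top3',[onz('top',*(np.array(q)/3.25+[220,170]),.007).round(4) for q in((525-390,157),(635-390,157),(525-390,228),(635-390,228))])
E
```

```text
[273 205  33  24 527] crown ((485.2149963378906, 11.493803024291992), (60.658363342285156, 79.591064453125), 0.33323076367378235) [0.4857765  0.01033514 0.01430576] [0.0097952  0.01430576 0.01745259]
[ 255  195   65   50 3248] all ((486.01715087890625, 7.474128723144531), (150.6009979248047, 168.7833709716797), 12.931437492370605)
ribs [0.481554   0.00920215 0.015     ] [0.48950354 0.00503566 0.015     ]
far edge/corners top3 [array([0.5089, 0.0538, 0.007 ]), array([ 0.5115, -0.043 ,  0.007 ]), array([0.4465, 0.052 , 0.007 ]), array([ 0.4491, -0.0444,  0.007 ])]
```

jog_arm(
  commands="42 -1 0 0 0 0;83 -2 -50 0 0 0;83 -2 -100 0 0 0;83 -2 -150 0 0 0;83 -2 -165 0 0 0;83 -2 -165 0 0 0;83 -2 -165 0 0 0",
)

```text
time: 11.72
ee_pos: [0.4833, 0.007, 0.0306]
eef_rot: [180.0, -0.1, 0.1]
wrist_force: [0.1, -0.7, 0.4]
width: 0.0758
```

```bash
python3 - <<'E'
from h import *
im,d=manip.grab_frame('scene');c=im[150:250,230:340]
cv2.imwrite('pics/pre2.png',np.clip(cv2.resize(c,(660,600),interpolation=cv2.INTER_CUBIC)*1.6,0,255).astype(np.uint8))
E
```

```text
(no output)
```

View pics/pre2.png

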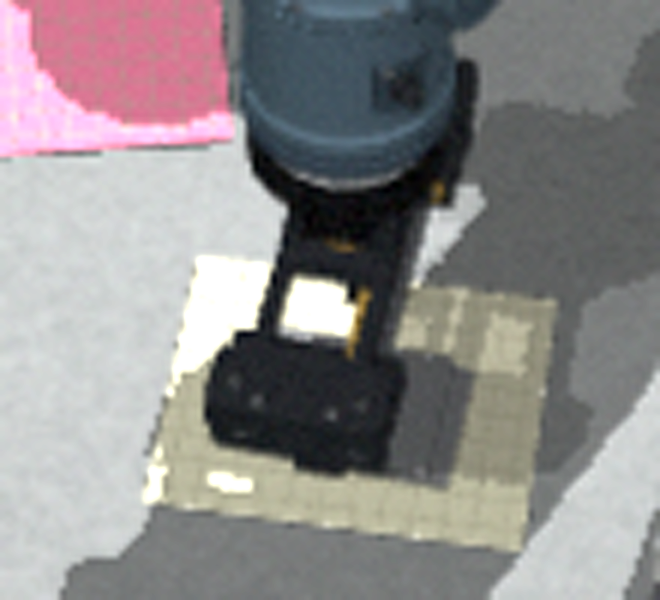

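The gripper covers the cover, with the far finger beyond the cover's far side at about (285,227). I descend gently.

jog_arm(
  commands="0 0 -10 0 0 0;0 0 -20 0 0 0;0 0 -24 0 0 0;0 0 -24 0 0 0;0 0 -24 0 0 0",
)

```text
time: 12.4
ee_pos: [0.4816, 0.0074, 0.0047]
eef_rot: [-180.0, 0.1, 0.1]
wrist_force: [-0.3, -0.8, -0.3]
width: 0.0759
```

jog_arm(
  commands="0 0 0 0 0 0;0 0 0 0 0 0;0 0 0 0 0 0;0 0 0 0 0 0;0 0 0 0 0 0",
  claw=50,
  squeeze=25,
)

```text
time: 13.02
ee_pos: [0.4817, 0.0073, 0.0049]
eef_rot: [180.0, 0.1, 0.1]
wrist_force: [-0.5, -0.7, 2.6]
width: 0.0597
```

jog_arm(
  commands="0 0 30 0 0 0;0 0 70 0 0 0;0 0 95 0 0 0;3 60 95 0 0 -0.05;6 120 95 0 0 -0.12;9 180 95 0 0 -0.12;11 242 95 0 0 -0.12;11 242 95 0 0 -0.12;11 242 90 0 0 -0.12;11 242 90 0 0 -0.12",
)

```text
time: 14.28
ee_pos: [0.4921, 0.2479, 0.0939]
eef_rot: [179.9, 0.2, -6.9]
wrist_force: [0.3, -0.7, -0.1]
width: 0.0594
```

```bash
python3 - <<'E'
from h import *
o=manip.get_obs();print(o['time'],o['ee_pos'],o['eef_rot'],o['width'])
out=[]
for n,b in(('scene',(325,160,435,270)),('top',(140,170,240,270))):
    im,d=manip.grab_frame(n);np.save(n+'5.npy',d);cv2.imwrite(f'pics/{n}5.png',im);c=im[b[1]:b[3],b[0]:b[2]];out.append(cv2.resize(c,(400,400),interpolation=cv2.INTER_CUBIC))
cv2.imwrite('pics/over.png',np.clip(np.hstack(out)*1.6,0,255).astype(np.uint8))
E
```

```text
14.275 [0.49209462 0.24790618 0.09386074] [179.94770688   0.20660957  -6.9123728 ] 0.05942971448480976
```

View pics/over.png

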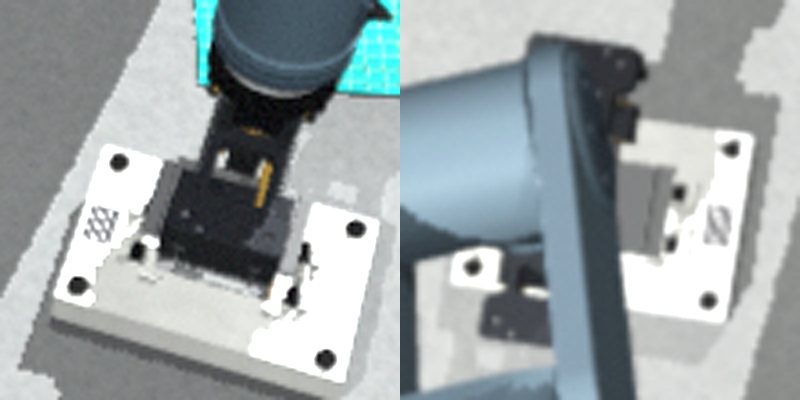

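```bash
python3 - <<'E'
from m import *
a=np.deg2rad(-6.9);ux=np.array([np.cos(a),np.sin(a)]);uy=np.array([-np.sin(a),np.cos(a)])
tcp=np.array([.4921,.2479])
for n,b in(('scene',(325,160,435,270)),('top',(140,170,240,270))):
    im=cv2.imread(f'pics/{n}5.png');P=cloud(n,np.load(n+'5.npy'))
    hsv=cv2.cvtColor(im,cv2.COLOR_BGR2HSV)
    m=np.zeros(im.shape[:2],bool);m[b[1]:b[3],b[0]:b[2]]=1
    m&=(P[...,2]>.088)&(P[...,2]<.112)
    q=P[m];l=(q[:,:2]-tcp);X=l@ux;Y=l@uy
    for s in(-1,1):
        k=(abs(X)<26)*1>0
        k=(abs(X)<.028)&(Y*s>.03)&(Y*s<.062)
        if k.sum():
            print(n,s,k.sum(),'Yext',(Y[k]*s).max().round(4),np.histogram((Y[k]*s*1000),bins=range(30,64,2))[0],'z of outer',np.median(q[k][(Y[k]*s)>.042][:,2]) if ((Y[k]*s)>.042).any() else '')
E
```

```text
scene -1 114 Yext 0.0491 [ 3  2  3 15 13 16 16 17 18 11  0  0  0  0  0  0] z of outer 0.09479993930690847
scene 1 106 Yext 0.0506 [ 2  3  2  3  7 14 17 19 18 18  3  0  0  0  0  0] z of outer 0.09486327441026003
top -1 171 Yext 0.05 [17 17 15 15 26 19 14 19 18 11  0  0  0  0  0  0] z of outer 0.09547114284003333
```

```bash
python3 - <<'E'
from m import *
a=np.deg2rad(-6.9);ux=np.array([np.cos(a),np.sin(a)]);uy=np.array([-np.sin(a),np.cos(a)])
tcp=np.array([.4921,.2479])
for n,b in(('scene',(325,160,435,270)),('top',(140,170,240,270))):
    P=cloud(n,np.load(n+'5.npy'))
    m=np.zeros(P.shape[:2],bool);m[b[1]:b[3],b[0]:b[2]]=1
    m&=(P[...,2]>.088)&(P[...,2]<.112)
    q=P[m];l=(q[:,:2]-tcp)*1000;X=l@ux;Y=l@uy
    for s in(-1,1):
      for lo in(26,30,34,38,42,46):
        k=(abs(X)<45)&(Y*s>lo)&(Y*s<lo+4)
        if k.sum()>5: print(n,s,lo,k.sum(),X[k].min().round(1),X[k].max().round(1),np.median(q[k,2]).round(4))
    # seat-frame compartment & guides, before-images: light points z .05-.06
    P=cloud(n,np.load(n+'0.npy'));q=P[m*0+1>0]
E
```

```text
scene -1 34 21 -28.2 29.2 0.1039
scene -1 38 35 -29.8 31.7 0.0967
scene -1 42 37 -28.7 31.5 0.0952
scene -1 46 30 -25.7 29.0 0.0944
scene 1 38 26 -30.9 30.6 0.0986
scene 1 42 39 -27.4 32.6 0.0946
scene 1 46 38 -27.9 31.1 0.0949
top -1 26 31 -26.9 29.0 0.1037
top -1 30 36 -26.5 29.6 0.1033
top -1 34 32 -28.4 30.1 0.1043
top -1 38 48 -27.9 31.4 0.0991
top -1 42 35 -27.1 29.7 0.095
top -1 46 30 -26.3 30.0 0.0956
```

Both views agree: the cover in hand is centred on the TCP to about 1 mm, and its target is about (0.492, 0.2497). I shift 2 mm in y and lower it.

jog_arm(
  commands="0 2 -10 0 0 0;0 2 -22 0 0 0;0 2 -30 0 0 0;0 2 -33 0 0 0;0 2 -33 0 0 0",
)

```text
time: 15.0
ee_pos: [0.4924, 0.2513, 0.0614]
eef_rot: [180.0, 0.1, -6.8]
wrist_force: [-0.1, 0.0, -1.2]
width: 0.0597
```

jog_arm(
  commands="0 0 -1 0 0 0;0 0 -2 0 0 0;0 0 -3 0 0 0;0 0 -3 0 0 0",
)

```text
time: 15.5
ee_pos: [0.4925, 0.2514, 0.0587]
eef_rot: [-180.0, 0.1, -6.8]
wrist_force: [-0.3, 0.5, -0.3]
width: 0.0597
```

```bash
python3 - <<'E'
from h import *
o=manip.get_obs();print(o['time'],o['ee_pos'],o['eef_rot'],o['wrist_force'],o['ft_torque'])
im,d=manip.grab_frame('scene');c=im[170:260,335:435]
cv2.imwrite('pics/in1.png',np.clip(cv2.resize(c,(660,600),interpolation=cv2.INTER_CUBIC)*1.4,0,255).astype(np.uint8))
E
```

```text
15.5 [0.49254841 0.25135061 0.05870126] [-1.79998853e+02  1.15669090e-01 -6.81983166e+00] [-0.31594162  0.50881498 -0.29028937] [-0.06488658  0.14127225  0.0212253 ]
```

View pics/in1.png

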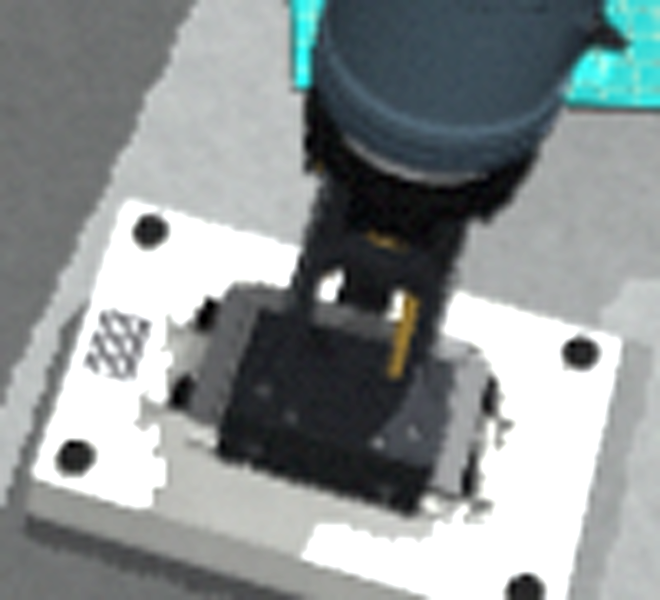

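The cover sits between the guides, with more gap at the left clips (scene about (365,222)) than the right (about (408,235)). I correct y by -1.5 mm and lower.

jog_arm(
  commands="0 -1.5 0 0 0 0;0 -1.5 -1 0 0 0;0 -1.5 -2 0 0 0;0 -1.5 -2 0 0 0",
)

```text
time: 16.05
ee_pos: [0.4925, 0.2498, 0.0566]
eef_rot: [180.0, 0.1, -6.8]
wrist_force: [0.3, 0.2, -0.1]
width: 0.06
```

jog_arm(
  commands="0 0 -1 0 0 0;0 0 -2 0 0 0;0 0 -2 0 0 0",
)

```text
time: 16.42
ee_pos: [0.4929, 0.2503, 0.0551]
eef_rot: [-180.0, 0.1, -6.8]
wrist_force: [0.4, 1.8, 2.2]
width: 0.0592
```

Contact came at TCP z 0.055 (underside about 0.053), which matches resting on the clips. I release and rise.

jog_arm(
  commands="0 0 0 0 0 0;0 0 0 0 0 0;0 0 0 0 0 0",
  claw=74,
)

```text
time: 16.8
ee_pos: [0.4924, 0.2497, 0.0546]
eef_rot: [180.0, 0.1, -6.8]
wrist_force: [0.1, 0.2, -0.8]
width: 0.0741
```

jog_arm(
  commands="0 0 15 0 0 0;0 0 50 0 0 0;0 0 90 0 0 0;0 0 110 0 0 0;-100 0 110 0 0 0;-130 0 110 0 0 0;-130 0 110 0 0 0",
)

```text
time: 17.68
ee_pos: [0.3586, 0.2497, 0.1646]
eef_rot: [180.0, 0.2, -6.7]
wrist_force: [0.7, 0.2, 0.8]
width: 0.0739
```

```bash
python3 - <<'E'
from h import *
o=manip.get_obs();print(o['time'],o['ee_pos'],o['eef_rot'],o['wrist_force'],o['width'])
out=[]
for n,b in(('scene',(335,190,435,280)),('top',(140,180,240,270))):
    im,d=manip.grab_frame(n);np.save(n+'6.npy',d);cv2.imwrite(f'pics/{n}6.png',im);c=im[b[1]:b[3],b[0]:b[2]];out.append(cv2.resize(c,(400,360),interpolation=cv2.INTER_CUBIC))
cv2.imwrite('pics/laid.png',np.clip(np.hstack(out)*1.3,0,255).astype(np.uint8))
E
```

```text
17.675 [0.35857636 0.24965243 0.16462448] [179.96094793   0.21771587  -6.69653453] [0.6810232  0.16815732 0.83753967] 0.0739185269613661
```

View pics/laid.png

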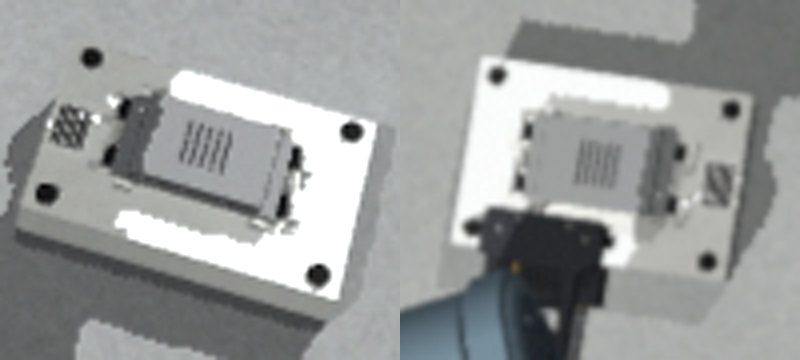

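The cover lies on the clips between the guides: scene about (387,225), top about (190,220). I fit its height and tilt.

```bash
cat > fit.py <<'E'
import sys
from m import *
def fit(k,hi=.072):
    a=np.deg2rad(-6.8);ux=np.array([np.cos(a),np.sin(a)]);uy=np.array([-np.sin(a),np.cos(a)])
    for n,b,seat in(('scene',(335,190,435,280),(.4942,.2504)),('top',(140,180,240,270),(.492,.2498))):
        P=cloud(n,np.load(f'{n}{k}.npy'));m=np.zeros(P.shape[:2],bool);m[b[1]:b[3],b[0]:b[2]]=1
        l=(P[...,:2]-np.array(seat))*1000;X=l@ux;Y=l@uy;Z=P[...,2]*1000
        # only crown interior
        c=m&(abs(X)<27)&(abs(Y)<37)&(Z>52)&(Z<hi*1000)
        A=np.c_[X[c],Y[c],np.ones(c.sum())];z=Z[c]
        for _ in range(3):
            s=np.linalg.lstsq(A,z,rcond=None)[0];r=z-A@s;g=abs(r)<2.5;A=A[g];z=z[g]
        print(n,len(z),'crown-45 ctr',(s[2]-45).round(2),'corners0-3 underside',[(s@[x,y,1]-57).round(1) for x,y in((18,48),(18,-48),(-18,-48),(-18,48))])
        for nm,lo,h in(('crown',s[2]-2.5,s[2]+4),):
            cc=m&(Z>lo)&(Z<h)&(abs(X)<34)&(abs(Y)<43)
            print('  ext X',np.percentile(X[cc],[1,99]).round(1),'Y',np.percentile(Y[cc],[1,99]).round(1))
if __name__=='__main__':fit(sys.argv[1])
E
python3 fit.py 6
```

```text
scene 487 crown-45 ctr 19.46 corners0-3 underside [np.float64(7.2), np.float64(7.5), np.float64(7.7), np.float64(7.5)]
  ext X [-29.2  30.3] Y [-38.9  38.9]
top 391 crown-45 ctr 19.74 corners0-3 underside [np.float64(7.4), np.float64(8.1), np.float64(8.1), np.float64(7.4)]
  ext X [-27.4  31.3] Y [-38.3  39.3]
```

The cover is level at 7.2 to 8.1 mm on all four clips and centred to about 1 mm. I shut the fingers and press corner 0.

jog_arm(
  commands="0 0 0 0 0 0;50 10 0 0 0 0;100 20 0 0 0 0;150 30 -20 0 0 0;150 30 -70 0 0 0;150 30 -85 0 0 0;150 30 -85 0 0 0;150 30 -85 0 0 0",
  claw=0,
  squeeze=20,
)

```text
time: 18.77
ee_pos: [0.5137, 0.2802, 0.0816]
eef_rot: [-179.9, -0.0, -6.8]
wrist_force: [0.5, 0.8, 0.3]
width: 0.0006
```

jog_arm(
  commands="-5 0 -6 0 0 0;-5 0 -12 0 0 0;-5 0 -14 0 0 0;-5 0 -16 0 0 0;-5 0 -18 0 0 0;-5 0 -20 0 0 0;-5 0 -20 0 0 0",
)

```text
time: 19.65
ee_pos: [0.5075, 0.2798, 0.0595]
eef_rot: [180.0, 0.1, -6.8]
wrist_force: [0.4, -0.9, -0.8]
width: 0.0004
```

jog_arm(
  commands="0 0 -1 0 0 0;0 0 -2 0 0 0;0 0 -3 0 0 0;0 0 -3 0 0 0",
)

```text
time: 20.15
ee_pos: [0.5079, 0.2799, 0.0586]
eef_rot: [180.0, 0.1, -6.8]
wrist_force: [-6.6, -3.5, 16.4]
width: 0.0
```

jog_arm(
  commands="0 0 -1 0 0 0;0 0 -2 0 0 0;0 0 -2 0 0 0",
)

```text
time: 20.52
ee_pos: [0.5086, 0.2801, 0.0574]
eef_rot: [-180.0, -0.0, -6.8]
wrist_force: [-5.8, -3.1, 16.9]
width: 0.0004
```

jog_arm(
  commands="0 0 -1 0 0 0;0 0 -2 0 0 0;0 0 -2 0 0 0",
)

```text
time: 20.9
ee_pos: [0.5087, 0.2801, 0.0573]
eef_rot: [-180.0, 0.0, -6.8]
wrist_force: [-13.6, -5.7, 34.8]
width: 0.0004
```

Corner 0 is home: z stops at 0.057 while the force climbs to 35 N. On to corner 1.

jog_arm(
  commands="0 0 10 0 0 0;0 0 28 0 0 0;-4 -32 28 0 0 0;-8 -64 28 0 0 0;-8 -64 22 0 0 0;-8 -64 15 0 0 0;-8 -64 11 0 0 0;-8 -64 8 0 0 0;-8 -64 8 0 0 0",
)

```text
time: 22.02
ee_pos: [0.4993, 0.2162, 0.0603]
eef_rot: [180.0, 0.2, -6.8]
wrist_force: [0.3, -0.5, 0.3]
width: 0.0003
```

jog_arm(
  commands="0 0 -2 0 0 0;0 0 -4 0 0 0;0 0 -5 0 0 0;0 0 -6 0 0 0;0 0 -6 0 0 0",
)

```text
time: 22.65
ee_pos: [0.4998, 0.216, 0.0573]
eef_rot: [180.0, 0.1, -6.8]
wrist_force: [-10.6, -2.4, 22.8]
width: 0.0007
```

jog_arm(
  commands="0 0 -1 0 0 0;0 0 -2 0 0 0;0 0 -2 0 0 0",
)

```text
time: 23.02
ee_pos: [0.4999, 0.216, 0.0573]
eef_rot: [180.0, 0.1, -6.8]
wrist_force: [-17.2, -5.1, 41.0]
width: 0.0003
```

jog_arm(
  commands="0 0 10 0 0 0;0 0 26 0 0 0;-14 1.5 26 0 0 0;-23.5 3 26 0 0 0;-23.5 3 20 0 0 0;-23.5 3 14 0 0 0;-23.5 3 10 0 0 0;-23.5 3 6 0 0 0;-23.5 3 3 0 0 0;-23.5 3 3 0 0 0",
)

```text
time: 24.28
ee_pos: [0.4761, 0.2188, 0.0574]
eef_rot: [180.0, 0.2, -6.8]
wrist_force: [-8.6, -2.8, 18.2]
width: 0.0006
```

jog_arm(
  commands="0 0 -1 0 0 0;0 0 -2 0 0 0;0 0 -3 0 0 0;0 0 -3 0 0 0",
)

```text
time: 24.78
ee_pos: [0.4762, 0.2188, 0.0572]
eef_rot: [179.9, 0.2, -6.8]
wrist_force: [-20.0, -6.8, 46.3]
width: 0.0005
```

jog_arm(
  commands="0 0 10 0 0 0;0 0 28 0 0 0;4 32 28 0 0 0;8 64 28 0 0 0;8 64 22 0 0 0;8 64 16 0 0 0;8 64 12 0 0 0;8 64 8 0 0 0;8 64 5 0 0 0;8 64 5 0 0 0",
)

```text
time: 26.02
ee_pos: [0.4842, 0.2827, 0.0577]
eef_rot: [-180.0, 0.1, -6.8]
wrist_force: [0.3, 0.9, 0.6]
width: 0.0003
```

jog_arm(
  commands="0 0 -1 0 0 0;0 0 -2 0 0 0;0 0 -3 0 0 0;0 0 -3 0 0 0",
)

```text
time: 26.52
ee_pos: [0.4843, 0.2828, 0.0574]
eef_rot: [180.0, 0.1, -6.8]
wrist_force: [-9.1, -5.2, 23.7]
width: 0.0003
```

jog_arm(
  commands="0 0 10 0 0 0;0 0 50 0 0 0;0 0 90 0 0 0;-60 0 120 0 0 0;-120 0 120 0 0 0;-120 0 120 0 0 0",
)

```text
time: 27.28
ee_pos: [0.36, 0.2827, 0.1743]
eef_rot: [180.0, 0.2, -6.7]
wrist_force: [0.6, -0.9, 1.1]
width: 0.0003
```

```bash
python3 - <<'E'
from h import *
o=manip.get_obs();print(o['time'],o['ee_pos'],o['wrist_force'])
out=[]
for n,b in(('scene',(335,190,435,280)),('top',(140,180,240,270))):
    im,d=manip.grab_frame(n);np.save(n+'7.npy',d);cv2.imwrite(f'pics/{n}7.png',im);c=im[b[1]:b[3],b[0]:b[2]];out.append(cv2.resize(c,(400,360),interpolation=cv2.INTER_CUBIC))
cv2.imwrite('pics/pressed.png',np.clip(np.hstack(out)*1.3,0,255).astype(np.uint8))
E
python3 fit.py 7
```

```text
27.275 [0.36000743 0.28266622 0.17426682] [ 0.6487439  -0.86119113  1.09791955]
scene 477 crown-45 ctr 11.36 corners0-3 underside [np.float64(-0.7), np.float64(-0.3), np.float64(-0.6), np.float64(-0.9)]
  ext X [-30.4  29.9] Y [-37.2  41.4]
top 378 crown-45 ctr 11.58 corners0-3 underside [np.float64(-0.8), np.float64(-0.2), np.float64(-0.0), np.float64(-0.7)]
  ext X [-28.2  30.7] Y [-36.6  41.5]
```

View pics/pressed.png

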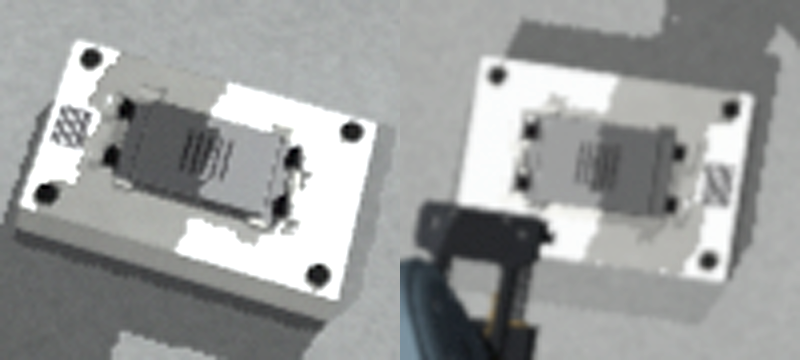

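Every corner dropped by about 8 mm and both views put the cover level with the rim within 1 mm. A last check of the whole bench, then I hand in.

```bash
python3 - <<'E'
from h import *
a=cv2.imread('pics/scene0.png');b=cv2.imread('pics/scene7.png')
cv2.imwrite('pics/fin.png',b)
P=cloud('top',np.load('top7.npy'));q=P[165:245,350:425].reshape(-1,3);m=(q[:,2]>.04)&(q[:,2]<.08);print('rack: high pts',m.sum(),np.nanmedian(q[m],0).round(4))
E
```

```text
rack: high pts 116 [ 0.5999 -0.3104  0.0491]
```

View pics/fin.png

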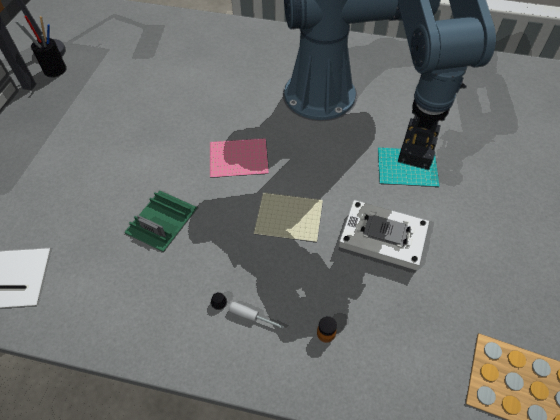

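The small cover is still in its slot at scene (152,225). The jar (327,329), loupe (218,301) and screwdriver (257,317) have not moved, and the cover is on the tester at (387,230).

```bash
python3 -c "
from station import manip
print(manip.sign_off())"
```

```text
the job is handed in; nothing more can be done
None
```

The cover is clipped home on the tester, and I handed the job in at about 27 s of the 67 s allowed.

**What I did:** I took the larger cover from the rack slot nearer the robot. I tipped it onto the pad with its ribs up and let go; it landed flat. I then gripped it by its long sides (59.7 mm measured), rested it on the four clips, and pressed each corner with the shut fingers. At every corner the fingers stopped at z ≈ 0.057 m, with peaks of about 24 to 46 N at the fingertips.

**Last checks:**
- **Height:** the corners were 7.2 to 8.1 mm above the rim before pressing. Afterwards they measured -0.9 to 0.0 mm, a drop of about 8 mm at each corner. The small negative readings are within the 2 mm calibration.
- **Bench:** the small cover and the other bench things were where they started, and the robot was touching nothing.

**Disagreements:** the two cameras differed by about 2 to 3 mm in places, such as the pad centre, so I averaged them. After pressing, the cover sat roughly 2 mm further along y than when first laid on. I took each click from the finger stop, the force rise and the final heights, as there was no direct sign of it.

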